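Switch the vial sorter to its right-hand chute and feed the waiting vial

ROBOT

A 7-joint arm with a two-finger parallel gripper is mounted at the origin on a cart in front of the work surface, level with it; the furniture and walls round the work are solid. World frame = base frame: x ahead of the robot, y to its left, z up, the work surface at z = 0. Lengths are in m, angles in rad, forces in N, time in s.
With the tool pointing down it reaches from about 0.4 to 0.85 m from the base axis. Payload 4.4 kg.
Tool frame: the origin (TCP) lies midway between the tips of the shut fingers; the grasp point (between the pads) lies 19 mm behind it (robot.grasp_offset is the distance from the TCP to the grasp point, in m); z points along the fingers, y is the line along which they close (so a half turn about z gives the same grasp; the last joint's range is limited). The gripper opens to 94 mm and grips with 3 to 60 N. Pads are 16 mm wide; open, the fingers measure 119 mm over their backs; the gripper's body (75 mm by 177 mm) begins 78 mm behind the grasp point.
Start: joints at [1.119, 0.628, 0.038, 1.517, -0.027, 0.996, -0.02], TCP at [0.245, -0.602, 0.205] pointing down, gripper open.
Joint ranges: [-3.06, 3.06], [-0.37, 2.12], [-1.25, 1.32], [0.18, 2.47], [-1.1, 4.24], [0.23, 1.98], [-2.94, 2.94]. Speed limits (rad/s): [2.57, 2.57, 3.14, 3.14, 3.14, 3.14, 3.14].

INTERFACE

Orientations are given as [roll, pitch, yaw] about the fixed x, y, z axes, in that order (R = Rz(yaw) Ry(pitch) Rx(roll)).
In Python, from cell import robot gives the robot as it stands.
- The arm moves only by the shell command python3 -m handwheel 'ROWS' [OPENING]. ROWS is JSON, a list that holds one entry, the list of rows, each a list of 6 numbers: the shift along the tool's x, y, z in m, then the turn, a rotation vector about the tool's x, y, z in degrees. In form: [[[dx, dy, dz, rx, ry, rz], ...]]. A call has 1 to 5 rows; each row shifts and turns the commanded pose from where the row before left it, along the tool's axes as they then stand; what a row does not reach is not made up. A row lasts 1/12 s, in which the tool goes at most 41.7 mm and 7.16 degrees, less where a joint would pass 70% of its speed; a pose out of reach is approached as far as the arm can. A call with a gripper value outside its range is refused whole. OPENING is the finger opening in m, from 0 to 0.094, set as the call begins (- or left out, the last holds). The fingers move at their own pace and stop on an object; the grip force is fixed at half the most. Time passes only in rows, so rows that do not move let the fingers close. It gives the time, the measured TCP pose, the force, the opening and the grip force at its end, in the units of the state.
- robot.sense(): the state, without advancing time (a new reading comes with each control period).
- robot.grab_frame(name): name is "scene" or "top"; returns a dict with "img" (384x512x3 uint8, blue, green, red), "fx", "fy", "cx", "cy" (pixels), "eye" and "rotation" of the camera in the world. Camera axes: x right, y down, z forward; pixel columns grow to the right and rows downward; lengths in m; the calibration is good to about 2 mm. A picture is of the moment at which its call begins. There is no depth.
- robot.hand_in(): hands the job in; it is judged then, once.
The state is a dict: "time_s": time; "joint_positions": joint angles; "qvel": joint speeds; "joint_efforts": joint torques, N m; "position": TCP position; "tcp_rot": TCP orientation; "contact_force": force on the tool from outside, world axes, zero at the start; "moment": the same for the moment, N m; "width": finger opening in m; "grip_force": force on a finger pad.
Only numpy, scipy, OpenCV 4.12 (cv2) and the standard library are available. Lean on these libraries where they do the work, as an engineer would, in place of code of your own. Each camera call takes 0.05 s, during which the arm holds its last target. There are 200 camera calls.

TASK

The left tray of the vial sorter already holds its two vials. With the fingertips only, rock the sorter's seesaw gate over its pivot so that it feeds the right-hand chute, and only then push the waiting red-capped vial off the loading shelf into the drop slot so that it rolls down into the right-hand tray. Do not pick anything up, do not touch the vial again once it has dropped through the slot, and leave the two vials in the left tray and the other things on the table where they are.

Things in the scene. Friction and masses are not known exactly. Their poses are not given: they have to be found in the camera images.
- sorter: Vial sorter, a fixed stand 86 mm deep, 346 mm wide, 153 mm high: white back plate, clear front plate. Origin: middle of its foot on the table; x points to its back, y to its left, z up. A vial dropped in the slot on top lands on the orange seesaw gate inside, rolls to the gate's low side and down that side's chute into the tray at the sorter's left or right end.
- shelf (a point): Middle of the loading shelf on top at the left: level black rubber mat 125 mm above the table, 94 mm wide (y), 62 mm deep (x); a vial pushed on it stays where it is left. It lies between the white back plate (28 mm higher), the clear front plate (6 mm higher) and a lip at its left end (8 mm higher); its right edge, open, is the edge of the drop slot.
- gate (a joint): Tilt of the orange seesaw gate about its pivot pin, which runs along the sorter's x, 82 mm above the table at mid-width. -0.35 rad: on its left stop, left end low, feeds the left chute (about so at the start); 0: level; +0.35: on its right stop, feeds the right chute. A brass weight above the pivot tips it: past level it falls to the next stop by itself; less than 1 N on a pad moves it.
- pad_right (a point): Middle of the upper face of the right-hand orange press pad (38 mm deep, 32 mm wide, 5 mm thick), at the right end of the dark bar in front of the clear plate, fixed to the gate; 62 mm in front of the sorter's middle and 64 mm right of the pivot. Raised at the start (about 115 mm above the table); it goes down about 44 mm when the gate rocks over to the right.
- pad_left (a point): The same point of the left-hand press pad; low at the start.
- slot (a point): Centre of the mouth of the drop slot, level with the top of the loading shelf (125 mm above the table); the shelf's edge lies 22 mm to its left, the upright plate (its top 25 mm higher) 22 mm to its right.
- right_tray (a point): Centre of the floor of the right-hand tray (green liner, 62 mm deep, 49 mm wide, floor 11 mm above the table), at the right end of the sorter.
- red_vial: Amber vial with a red screw cap, 21 mm in diameter, 52 mm long, 18 g, lying on the loading shelf with its cap to the front (about across the shelf). Origin: centre of its flat bottom; z runs along the vial to the cap. Pushed fast or far off its middle it can turn askew and stick in the slot or on the gate.
- red_vial_mid (a point): Middle of the red-capped vial, on its axis, 26 mm from its bottom.
- left_vial_1: Amber vial with a black cap, 18 mm in diameter, 46 mm long, lying in the left tray. Origin: centre of its bottom.
- left_vial_2: Amber vial with a white cap, 18 mm in diameter, 46 mm long, lying in the left tray. Origin: centre of its bottom.
- oil_bottle: Bystander: small amber dropper bottle with a black bulb, 27 x 27 x 76 mm, upright. Origin: centre of its underside.
- lens_tissue: Bystander: booklet of lens tissue, 66 x 102 x 10 mm. Origin: centre of its underside.
- slide_box: Bystander: closed green slide box, 89 x 96 x 36 mm. Origin: centre of its underside.
- spare_eyepiece: Bystander: black eyepiece standing upright, 36 x 36 x 47 mm. Origin: centre of its underside.
- tweezers: Bystander: steel tweezers, 16 x 122 x 9 mm, lying on the table. Origin: centre of the underside.
- microscope: Fixed obstacle: the tall microscope standing left of the sorter, about 0.25 m wide and 0.45 m deep, reaching higher than 0.4 m; keep the arm clear of it (swing past on the robot's side of it). Origin: under its foot.
There are look-alikes about, which are no part of the job. Leave any blue look-alike of the red_vial alone.

How it is judged:
On the way, in this order (a step that is already met when the one before it is completed fails the run):
1. the gate is rocked over to its right stop while the red-capped vial still lies on the loading shelf (value of joint gate above 0.28 rad and z of red_vial_mid in the frame of sorter above 0.13 m and y of red_vial_mid in the frame of sorter above 0.01 m), for 0.2 s.
2. the red-capped vial has come down into the right-hand tray (y of red_vial_mid in the frame of sorter between -0.166 and -0.112 m and z of red_vial_mid in the frame of sorter below 0.04 m), for 0.2 s.
At the end, for the whole second after the job is handed in: The gate rests at its right stop (above 0.28 rad), the red-capped vial lies still inside the right-hand tray (its middle within the tray's walls and less than 40 mm above the table), and the two other vials are still in the left tray (moved less than 30 mm) (all of step 2 and value of joint gate above 0.28 rad and x of red_vial_mid in the frame of sorter between -0.031 and 0.031 m and linear speed of red_vial below 0.03 m/s and distance of each of left_vial_1, left_vial_2 from where it was at the start of the episode below 0.03 m); the robot touches nothing.
It fails at once if the red-capped vial is lifted (more than 20 mm above where it lay on the shelf) (z of red_vial_mid in the frame of sorter above 0.156 m).
It fails at once if the red-capped vial is touched after it has dropped through the slot (contact force between any of the fingers, the arm and red_vial above 0.3 N and z of red_vial_mid in the frame of sorter below 0.11 m).
It fails at once if a vial in the left tray is disturbed (moved more than 30 mm) (distance of any of left_vial_1, left_vial_2 from where it was at the start of the episode above 0.03 m).
It fails at once if another thing on the table is moved by more than 30 mm (distance of any of oil_bottle, lens_tissue, slide_box, spare_eyepiece, tweezers from where it was at the start of the episode above 0.03 m).
It also fails if it takes over 42 s, if anything falls off the work surface, if the arm or the gripper's body presses on something with over 40 N, if the wrist force passes 120 N, or if a joint passes its speed limit or range.

## Working session

There is one attempt and no reset: what is moved stays moved. The work goes in short steps, Python scripts to look and compute and a shell command to move; the robot and the scene stay as the last step left them, time stands still between calls to the robot, and variables do not carry over. Pictures are saved under pics/ and viewed, at most 10 in all, crops included, and the job is handed in when it is done.

```bash
mkdir -p pics
python3 - <<'E'
from cell import robot
import cv2,numpy as np
for n in("scene","top"):
    f=robot.grab_frame(n);cv2.imwrite(f"pics/{n}0.png",f["img"])
    print(n,f["fx"],f["fy"],f["cx"],f["cy"],np.round(f["eye"],4).tolist(),np.round(f["rotation"],4).tolist())
s=robot.sense();print(s["time_s"],s["position"],s["tcp_rot"],s["width"])
E
```

```text
scene 459.21023113994374 459.21023113994374 245.83822397456578 191.19207867582904 [-0.2333, 0.698, 1.0018] [-2.319, 0.0089, -2.309]
top 448.0196800140173 448.0196800140173 251.74169456850694 195.193871293435 [0.2663, 0.0139, 1.4855] [-2.9841, 0.0217, -1.5627]
0.1 [ 0.24441273 -0.60168321  0.20469376] [-3.13999165e+00  3.52195641e-05  3.85826244e-01] 0.09385221307148583
```

View pics/scene0.png

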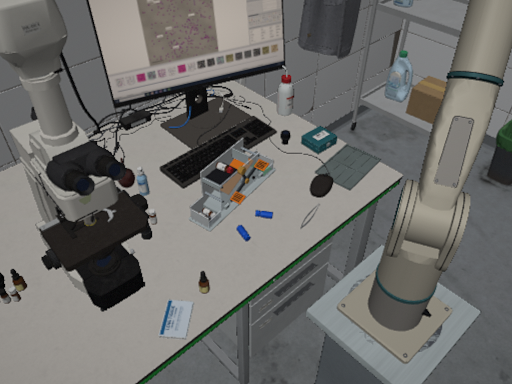

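View pics/top0.png

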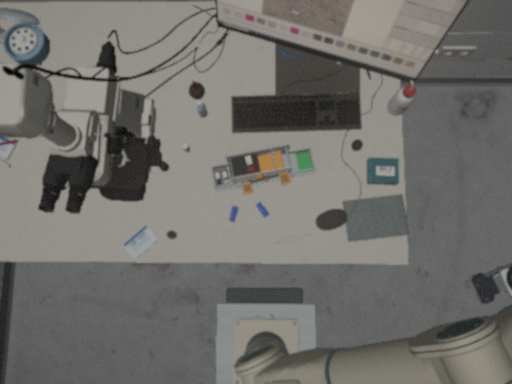

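The sorter is at about (263,168) in the top view and (232,185) in the scene view. The two blue look-alikes lie on the table in front of it at (234,213) and (263,209) in the top view. The red cap is on the shelf, so I'll enlarge both views to confirm it.

Run:
```python
import cv2
a=cv2.imread("pics/top0.png")[140:230,205:325];cv2.imwrite("pics/c1.png",cv2.resize(a,None,fx=6.6,fy=6.6,interpolation=cv2.INTER_CUBIC))
a=cv2.imread("pics/scene0.png")[140:230,180:290];cv2.imwrite("pics/c2.png",cv2.resize(a,None,fx=6.6,fy=6.6,interpolation=cv2.INTER_CUBIC))
```

```text
(no output)
```

View pics/c1.png

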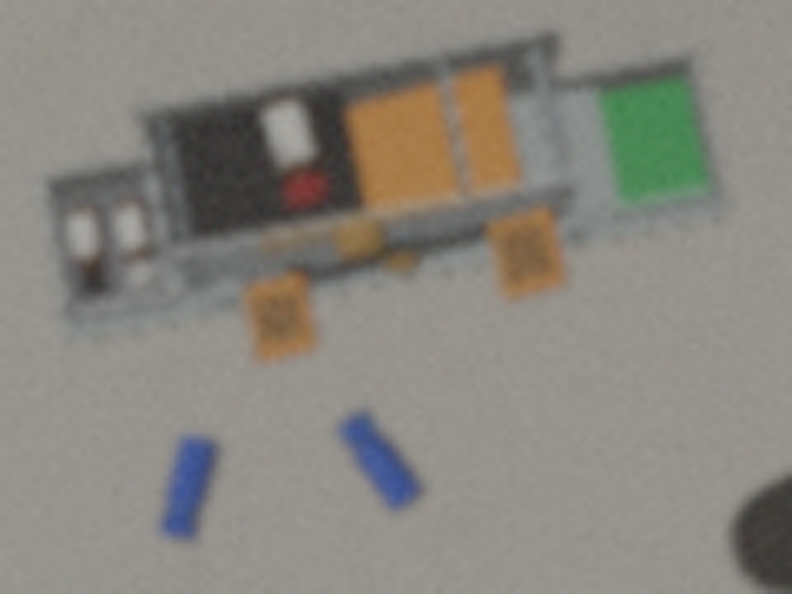

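View pics/c2.png

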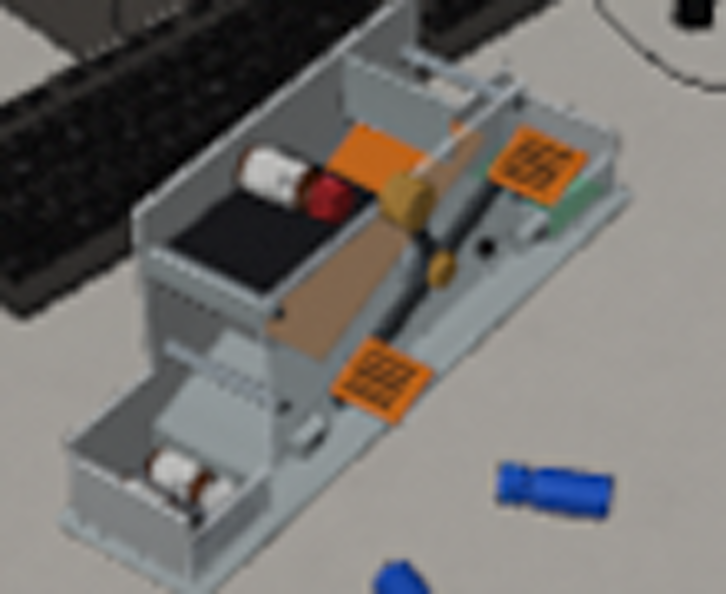

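The red-capped vial lies on the black shelf, label at c1 (290,130) and red cap at c1 (305,188), about (250,163) in the full top image. It is the only red-capped amber vial, and both look-alikes are solid blue on the table. The gate is left-low: the right pad, c1 (528,252), is raised and the left pad, c1 (281,318), is low. Next I'll fit the sorter pose.

```bash
cat > geo.py <<'E'
import numpy as np
from scipy.spatial.transform import Rotation as R
from scipy.optimize import least_squares
C={"s":(459.21,245.838,191.192,[-.2333,.698,1.0018],[-2.319,.0089,-2.309]),"t":(448.02,251.742,195.194,[.2663,.0139,1.4855],[-2.9841,.0217,-1.5627])}
def proj(c,p):
    f,cx,cy,e,r=C[c];q=R.from_euler("xyz",r).as_matrix().T@(np.array(p)-e)
    return np.array([f*q[0]/q[2]+cx,f*q[1]/q[2]+cy])
def at(c,uv,z):
    f,cx,cy,e,r=C[c];d=R.from_euler("xyz",r).as_matrix()@[(uv[0]-cx)/f,(uv[1]-cy)/f,1]
    e=np.array(e);return e+d*(z-e[2])/d[2]
def crop(c,u,v):
    o={"s":(180,140),"t":(205,140)}[c];return np.array([(u+.5)/6.6-.5+o[0],(v+.5)/6.6-.5+o[1]])
E
python3 - <<'E'
from geo import *
L=.0641;Rr=-.0561
obs=[("t",281,318,(-.062,L,.071)),("t",528,252,(-.062,Rr,.115)),("s",382,380,(-.062,L,.071)),("s",540,165,(-.062,Rr,.115)),
("s",200,592,(-.043,.173,0)),("s",60,525,(.043,.173,0)),("t",722,212,(-.043,-.173,0)),("t",70,338,(-.043,.173,0)),("t",655,138,(0,-.139,.011)),("s",632,195,(-.043,-.173,0))]
def W(p,q):
    c,s=np.cos(p[2]),np.sin(p[2]);return [p[0]+c*q[0]-s*q[1],p[1]+s*q[0]+c*q[1],q[2]]
fun=lambda p:np.concatenate([proj(c,W(p,q))-crop(c,u,v) for c,u,v,q in obs])
r=least_squares(fun,[.35,0,-.2],loss="soft_l1");p=r.x;print(p,np.degrees(p[2]));print(np.round(fun(p).reshape(-1,2),1))
def S(w):
    c,s=np.cos(p[2]),np.sin(p[2]);d=w[:2]-p[:2];return np.round([c*d[0]+s*d[1],-s*d[0]+c*d[1]],4)
for n,c,u,v,z in [("bot","t",284,97,.1355),("capend","t",308,208,.1355),("label","t",290,130,.143),("shelf edge","t",352,150,.125),("shelf left","t",180,175,.125),("plate","t",452,125,.15),("scap","s",340,200,.1355),("sbot","s",250,165,.1355),("backplate topL","s",138,210,.153),("backtopR","s",410,0,.153),("clear top L","t",190,240,.131)]:
    w=at(c,crop(c,u,v),z);print(n,np.round(w,4),S(w))
for n,q in [("padR",(-.062,Rr,.115)),("padRlow",(-.062,-.064,.071)),("slot",(0,0,.125)),("tray",(0,-.139,.011))]:print(n,np.round(W(p,q),4))
E
```

```text
[0.58995896 0.01076467 0.19891584] 11.397038097583398
[[ 0.  -0.5]
 [ 0.  -0.3]
 [-0.2 -1.4]
 [-0.6 -1.4]
 [ 0.3  2.2]
 [-0.5 -0.1]
 [ 1.8  0.4]
 [-0.2  0.8]
 [-0.3  0.6]
 [ 0.2  0.5]]
bot [0.6088 0.0588 0.1355] [0.0279 0.0434]
capend [0.5556 0.0471 0.1355] [-0.0265  0.0424]
label [0.5911 0.0556 0.143 ] [0.01   0.0437]
shelf edge [0.5858 0.0268 0.125 ] [-0.0009  0.0166]
shelf left [0.5735 0.1078 0.125 ] [0.0031 0.0984]
plate [ 0.592  -0.0196  0.15  ] [-0.004  -0.0302]
scap [0.5592 0.0456 0.1355] [-0.0233  0.0403]
sbot [0.605  0.0593 0.1355] [0.0244 0.0446]
backplate topL [0.5976 0.1272 0.153 ] [0.0305 0.1126]
backtopR [ 0.6304 -0.0603  0.153 ] [ 0.0256 -0.0776]
clear top L [0.5411 0.1022 0.131 ] [-0.0298  0.0993]
padR [ 0.5403 -0.0565  0.115 ]
padRlow [ 0.5418 -0.0642  0.071 ]
slot [0.59   0.0108 0.125 ]
tray [ 0.6174 -0.1255  0.011 ]
```

Sorter pose: (0.590, 0.011), yaw 11.4°. The vial lies square on the shelf with its middle at sorter (0.001, 0.043). The shelf edge is at y≈0.017. I'll turn the tool so the finger line runs along the sorter's x (yaw 101.4°) and shut the fingers.

```bash
python3 -m handwheel '[[[0,0,0,0,0,-7],[0,0,0,0,0,-7],[0,0,0,0,0,-7],[0,0,0,0,0,-7],[0,0,0,0,0,-7]]]' 0 && python3 -m handwheel '[[[0,0,0,0,0,-7],[0,0,0,0,0,-7],[0,0,0,0,0,-7],[0,0,0,0,0,-7],[0,0,0,0,0,-7]]]' && python3 -m handwheel '[[[0,0,0,0,0,-7],[0,0,0,0,0,-2.3],[0,0,0,0,0,0]]]'
cat > go.py <<'E'
import sys
from geo import *
from cell import robot
# target in sorter frame x,y,z -> shift in tool axes (mm)
x,y,z=map(float,sys.argv[1:4]);a=.1989
w=np.array([.590+np.cos(a)*x-np.sin(a)*y,.0108+np.sin(a)*x+np.cos(a)*y,z])
s=robot.sense();T=R.from_euler("xyz",s["tcp_rot"]);D=R.from_euler("xyz",[np.pi,0,a+np.pi/2])
print(s["time_s"],"now",np.round(s["position"],4),"target",w.round(4),"tool shift mm",np.round(1000*T.inv().apply(w-s["position"]),1),"turn",np.round(np.degrees((T.inv()*D).as_rotvec()),2),"F",np.round(s["contact_force"],1),s["width"])
E
python3 go.py -.064 -.060 .15
```

```text
time_s: 0.52
position: [0.2445, -0.6019, 0.205]
tcp_rot: [-3.141, -0.001, 1.003]
contact_force: [0.2, 0.6, -0.2]
width: 0.064
grip_force: 0.0
time_s: 0.93
position: [0.2444, -0.6019, 0.205]
tcp_rot: [-3.141, -0.001, 1.613]
contact_force: [0.4, -0.0, -0.1]
width: 0.0306
grip_force: 0.0
time_s: 1.18
position: [0.2442, -0.602, 0.2049]
tcp_rot: [3.141, -0.001, 1.77]
contact_force: [-0.3, -0.5, 0.0]
width: 0.011
grip_force: 0.0
1.1833 now [ 0.2442 -0.602   0.2049] target [ 0.5391 -0.0607  0.15  ] tool shift mm [472.  396.4  55.5] turn [ 0.01 -0.07  0.04] F [-0.3 -0.5  0. ] 0.011016584668383185
```

```bash
python3 -m handwheel '[[[0.028,0.0235,0,0,0,0],[0.028,0.0235,0,0,0,0],[0.028,0.0235,0,0,0,0],[0.028,0.0235,0,0,0,0],[0.028,0.0235,0,0,0,0]]]' && python3 -m handwheel '[[[0.028,0.0235,0,0,0,0],[0.028,0.0235,0,0,0,0],[0.028,0.0235,0,0,0,0],[0.028,0.0235,0,0,0,0],[0.028,0.0235,0,0,0,0]]]' && python3 -m handwheel '[[[0.028,0.0235,0,0,0,0],[0.028,0.0235,0,0,0,0],[0.028,0.0235,0,0,0,0],[0.015,0.012,0,0,0,0],[0,0,0,0,0,0]]]'
python3 go.py -.064 -.060 .15
```

```text
time_s: 1.6
position: [0.3325, -0.4401, 0.2053]
tcp_rot: [-3.142, -0.0, 1.768]
contact_force: [0.6, -0.4, 0.8]
width: 0.0002
grip_force: 0.0
time_s: 2.02
position: [0.42, -0.2796, 0.2055]
tcp_rot: [-3.141, 0.0, 1.768]
contact_force: [1.1, -0.5, -0.4]
width: 0.0002
grip_force: 0.0
time_s: 2.43
position: [0.4834, -0.1623, 0.2058]
tcp_rot: [3.139, -0.002, 1.776]
contact_force: [0.6, -0.6, 0.6]
width: 0.001
grip_force: 0.0
2.4333 now [ 0.4834 -0.1623  0.2058] target [ 0.5391 -0.0607  0.15  ] tool shift mm [88.  75.1 56.2] turn [ 0.15 -0.12  0.39] F [ 0.6 -0.6  0.6] 0.000954325622878078
```

```bash
python3 -m handwheel '[[[0.022,0.0188,0,0,0,0],[0.022,0.0188,0,0,0,0],[0.022,0.0188,0,0,0,0],[0.022,0.0188,0,0,0,0],[0,0,0.02,0,0,0]]]' && python3 -m handwheel '[[[0,0,0.02,0,0,0],[0,0,0.01,0,0,0],[0,0,0,0,0,0]]]'
python3 go.py -.064 -.060 .115
python3 - <<'E'
from cell import robot
import cv2
a=robot.grab_frame("top")["img"][130:240,195:335];a=cv2.resize(a,None,fx=4,fy=4,interpolation=cv2.INTER_CUBIC)
b=robot.grab_frame("scene")["img"][130:240,180:290];b=cv2.resize(b,None,fx=5.4,fy=5.4,interpolation=cv2.INTER_CUBIC)
import numpy as np
b=cv2.resize(b,(440,440));a=a[:440,200:560];cv2.imwrite("pics/p1.png",np.hstack([a,b]))
E
```

```text
time_s: 2.85
position: [0.5426, -0.0611, 0.1884]
tcp_rot: [3.131, -0.001, 1.774]
contact_force: [-0.1, -0.2, 0.2]
width: 0.0004
grip_force: 0.0
time_s: 3.1
position: [0.5351, -0.0679, 0.1532]
tcp_rot: [-3.136, -0.001, 1.768]
contact_force: [-0.2, 0.3, 0.5]
width: 0.0006
grip_force: 0.0
3.1 now [ 0.5351 -0.0679  0.1532] target [ 0.5391 -0.0607  0.115 ] tool shift mm [ 6.3  5.6 38.2] turn [-0.3  -0.04 -0.1 ] F [-0.2  0.3  0.5] 0.0005646790378614297
```

View pics/p1.png

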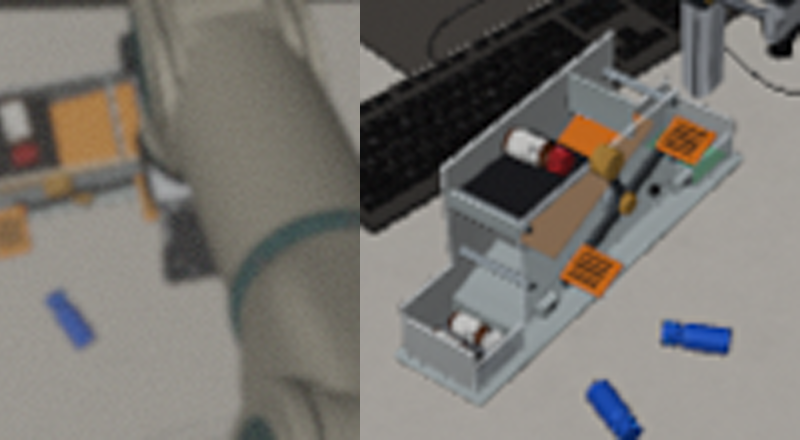

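The scene view shows the fingertips hanging just above the raised right pad (pad at (685,140), tips at (705,92)). The vial is still on the shelf. I'll correct by 6 mm and press down slowly.

```bash
python3 -m handwheel '[[[0.005,0.004,0.01,0,0,0],[0,0,0.01,0,0,0],[0,0,0.008,0,0,0],[0,0,0.006,0,0,0],[0,0,0,0,0,0]]]' ; python3 go.py -.064 -.062 .08;  python3 -m handwheel '[[[0,0,0.008,0,0,0],[0,0,0.008,0,0,0],[0,0,0.008,0,0,0],[0,0,0.006,0,0,0],[0,0,0,0,0,0]]]'; python3 go.py -.064 -.062 .08
```

```text
time_s: 3.62
position: [0.5391, -0.0612, 0.12]
tcp_rot: [-3.139, -0.001, 1.77]
contact_force: [-0.2, -0.2, 0.2]
width: 0.0006
grip_force: 0.0
3.6167 now [ 0.5391 -0.0612  0.12  ] target [ 0.5395 -0.0626  0.08  ] tool shift mm [-1.5  0.2 40. ] turn [-0.15 -0.03  0.01] F [-0.2 -0.2  0.2] 0.0005548429674015043
time_s: 4.03
position: [0.5391, -0.0611, 0.09]
tcp_rot: [-3.139, -0.001, 1.77]
contact_force: [-0.3, -0.1, 0.4]
width: 0.0003
grip_force: 0.0
4.0333 now [ 0.5391 -0.0611  0.09  ] target [ 0.5395 -0.0626  0.08  ] tool shift mm [-1.6  0.1 10. ] turn [-0.14 -0.04  0.01] F [-0.3 -0.1  0.4] 0.00032032314680509804
```

Down another 10 mm, then up, and I'll check the gate.

```bash
python3 -m handwheel '[[[0,0,0.006,0,0,0],[0,0,0.005,0,0,0],[0,0,0,0,0,0],[0,0,0,0,0,0]]]' ; python3 -m handwheel '[[[0,0,-0.02,0,0,0],[0,0,-0.04,0,0,0],[0,0,-0.04,0,0,0],[0,0,-0.02,0,0,0],[0,0,0,0,0,0]]]' 0.016
python3 go.py 0 .078 .20
python3 - <<'E'
from cell import robot
import cv2
b=robot.grab_frame("scene")["img"][130:240,180:290];cv2.imwrite("pics/p2.png",cv2.resize(b,None,fx=5,fy=5,interpolation=cv2.INTER_CUBIC))
E
```

```text
time_s: 4.37
position: [0.54, -0.0611, 0.0802]
tcp_rot: [-3.141, -0.0, 1.77]
contact_force: [0.1, 0.0, 0.1]
width: 0.0005
grip_force: 0.0
time_s: 4.78
position: [0.5437, -0.061, 0.2057]
tcp_rot: [3.132, 0.003, 1.77]
contact_force: [0.9, -0.5, 0.9]
width: 0.0158
grip_force: 0.0
4.7833 now [ 0.5437 -0.061   0.2057] target [0.5746 0.0873 0.2   ] tool shift mm [139.3  59.5   5.9] turn [ 0.56  0.16 -0.01] F [ 0.9 -0.5  0.9] 0.015752443031871514
```

View pics/p2.png

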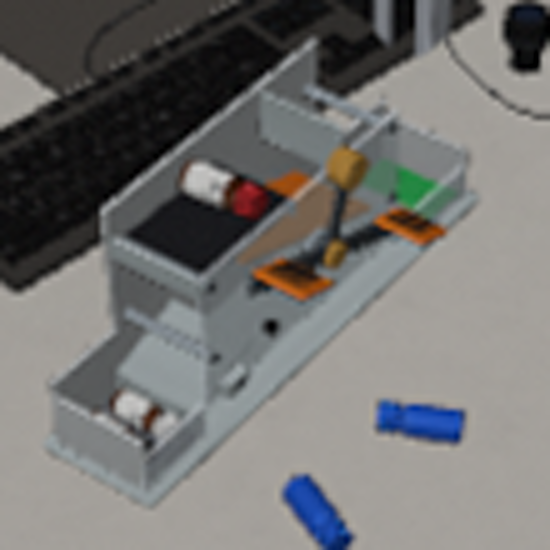

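The gate has rocked to the right: the right pad is at (410,225) and the left pad at (293,278). I'll check that against the predicted pixels for the right stop.

Run:
```python
from geo import *
p=[.590,.0108,.1989];c,s=np.cos(p[2]),np.sin(p[2])
for g in (0,.1,.2,.35):
  o=[]
  for y in(.064,-.064):
    Y=y*np.cos(g)-.0117*np.sin(g);Z=.082+y*np.sin(g)+.0117*np.cos(g)
    o.append(5*(proj("s",[p[0]+c*-.062-s*Y,p[1]+s*-.062+c*Y,Z])-[180,130]))
  print(g,np.round(o))
```

```text
0 [[285. 301.]
 [411. 186.]]
0.1 [[287. 291.]
 [411. 193.]]
0.2 [[289. 281.]
 [411. 201.]]
0.35 [[293. 266.]
 [410. 214.]]
```

The pad difference matches +0.35 rad, so the gate is on its right stop. Next I stage behind (left of) the vial, fingers 16 mm apart for a two-point push.

```bash
python3 -m handwheel '[[[0.025,0.0105,0,0,0,0],[0.03,0.013,0,0,0,0],[0.03,0.013,0,0,0,0],[0.03,0.013,0,0,0,0],[0.024,0.01,0,0,0,0]]]'; python3 -m handwheel '[[[0,0,0,0,0,0],[0,0,0,0,0,0],[0,0,0,0,0,0]]]'
python3 go.py 0 .078 .16
```

```text
time_s: 5.25
position: [0.5702, 0.0895, 0.199]
tcp_rot: [-3.14, -0.001, 1.771]
contact_force: [0.6, -0.3, -0.3]
width: 0.0161
grip_force: 0.0
time_s: 5.5
position: [0.5701, 0.0856, 0.1992]
tcp_rot: [-3.139, 0.001, 1.769]
contact_force: [-0.5, -0.2, -0.4]
width: 0.0162
grip_force: 0.0
5.5 now [0.5701 0.0856 0.1992] target [0.5746 0.0873 0.16  ] tool shift mm [ 0.8  4.8 39.2] turn [-0.16  0.06 -0.02] F [-0.5 -0.2 -0.4] 0.01619783077912976
```

```bash
python3 -m handwheel '[[[0.001,0.005,0.015,0,0,0],[0,0,0.015,0,0,0],[0,0,0.012,0,0,0],[0,0,0,0,0,0]]]';python3 go.py 0 .078 .132;  python3 - <<'E'
from cell import robot
import cv2
b=robot.grab_frame("scene")["img"][130:240,180:290];cv2.imwrite("pics/p3.png",cv2.resize(b,None,fx=5,fy=5,interpolation=cv2.INTER_CUBIC))
E
```

```text
time_s: 5.83
position: [0.5736, 0.0858, 0.1557]
tcp_rot: [-3.136, 0.001, 1.767]
contact_force: [-1.0, -0.7, 0.5]
width: 0.0162
grip_force: 0.0
5.8333 now [0.5736 0.0858 0.1557] target [0.5746 0.0873 0.132 ] tool shift mm [ 1.2  1.4 23.7] turn [-0.33  0.07 -0.15] F [-1.  -0.7  0.5] 0.01618943918310332
```

View pics/p3.png

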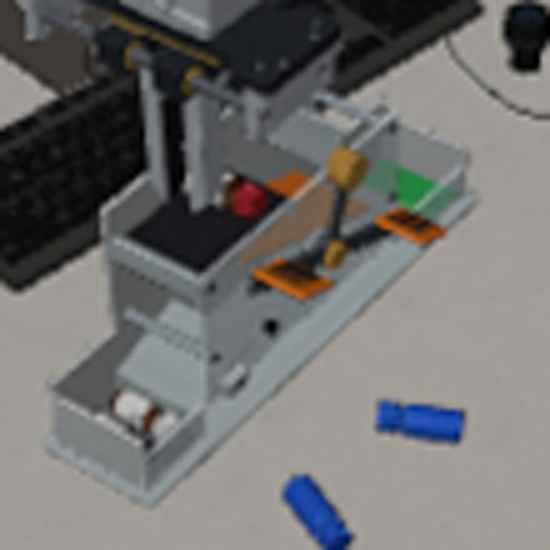

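Fingertips are at (160,195) and (203,205), left of the vial and clear of the back plate; the gate is still on its right stop. I'll descend and begin a slow push.

```bash
python3 -m handwheel '[[[0,0.001,0.01,0,0,0],[0,0,0.009,0,0,0],[0,0,0.004,0,0,0],[0,0,0,0,0,0]]]';python3 go.py 0 .064 .132; python3 -m handwheel '[[[-0.004,0,0,0,0,0],[-0.004,0,0,0,0,0],[-0.003,0,0,0,0,0],[-0.002,0,0,0,0,0],[0,0,0,0,0,0]]]'; python3 go.py 0 .03 .132
```

```text
time_s: 6.22
position: [0.5759, 0.0886, 0.1344]
tcp_rot: [-3.14, 0.0, 1.77]
contact_force: [0.8, 0.1, 0.0]
width: 0.0158
grip_force: 0.0
6.2167 now [0.5759 0.0886 0.1344] target [0.5774 0.0735 0.132 ] tool shift mm [-15.1  -1.6   2.4] turn [-0.12  0.01 -0.01] F [0.8 0.1 0. ] 0.015753380594545632
time_s: 6.63
position: [0.5796, 0.0754, 0.1357]
tcp_rot: [3.141, 0.001, 1.769]
contact_force: [0.5, 0.2, 0.3]
width: 0.0161
grip_force: 0.0
6.6333 now [0.5796 0.0754 0.1357] target [0.5841 0.0402 0.132 ] tool shift mm [-35.4  -2.5   3.7] turn [ 0.03  0.03 -0.06] F [0.5 0.2 0.3] 0.01608064214640204
```

```bash
python3 -m handwheel '[[[-0.001,-0.002,0.003,0,0,0],[-0.002,0,0,0,0,0],[-0.002,0,0,0,0,0],[-0.002,0,0,0,0,0],[-0.002,0,0,0,0,0]]]'; python3 -m handwheel '[[[-0.002,0,0,0,0,0],[-0.002,0,0,0,0,0],[-0.002,0,0,0,0,0],[-0.002,0,0,0,0,0],[-0.001,0,0,0,0,0]]]'; python3 go.py 0 .036 .132;  python3 - <<'E'
from cell import robot
import cv2
b=robot.grab_frame("scene")["img"][130:240,180:290];cv2.imwrite("pics/p4.png",cv2.resize(b,None,fx=5,fy=5,interpolation=cv2.INTER_CUBIC))
E
```

```text
time_s: 7.05
position: [0.5792, 0.0669, 0.1325]
tcp_rot: [3.142, 0.0, 1.77]
contact_force: [0.4, -0.3, -0.8]
width: 0.0155
grip_force: 0.0
time_s: 7.47
position: [0.581, 0.0579, 0.1325]
tcp_rot: [3.142, 0.0, 1.77]
contact_force: [-0.1, -0.4, -0.2]
width: 0.0162
grip_force: 0.0
7.4667 now [0.581  0.0579 0.1325] target [0.5829 0.0461 0.132 ] tool shift mm [-11.9  -0.4   0.5] turn [ 0.    0.01 -0.01] F [-0.1 -0.4 -0.2] 0.016198671623367713
```

View pics/p4.png

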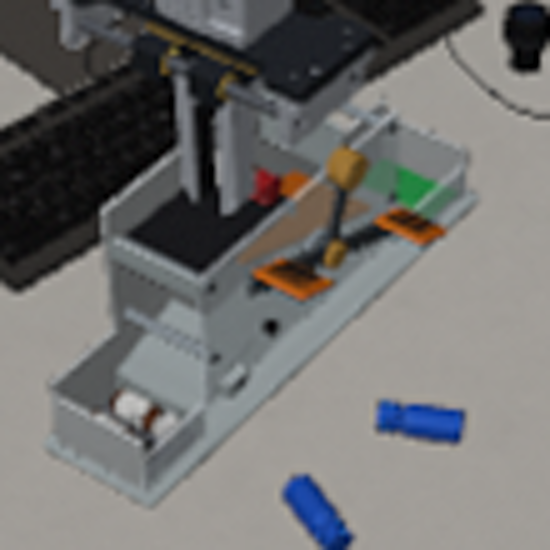

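The cap has moved to (266,187), square against the fingers. I'll push on slowly and count red pixels to see the drop.

```bash
cat > red.py <<'E'
from cell import robot
import cv2,numpy as np
h=cv2.cvtColor(robot.grab_frame("scene")["img"][130:240,180:290],cv2.COLOR_BGR2HSV)
m=((h[...,0]>172)|(h[...,0]<4))&(h[...,1]>130)&(h[...,2]>60)
v,u=np.nonzero(m);print("red",m.sum(),(5*u.mean(),5*v.mean()) if m.sum() else None)
E
python3 red.py; python3 -m handwheel '[[[-0.002,0,0,0,0,0],[-0.002,0,0,0,0,0],[-0.002,0,0,0,0,0],[-0.001,0,0,0,0,0]]]'; python3 red.py;python3 -m handwheel '[[[-0.001,0,0,0,0,0],[-0.001,0,0,0,0,0],[-0.001,0,0,0,0,0]]]'; python3 red.py; python3 go.py 0 .036 .132
```

```text
red 30 (np.float64(263.5), np.float64(184.5))
time_s: 7.9
position: [0.5823, 0.051, 0.1324]
tcp_rot: [-3.142, 0.0, 1.77]
contact_force: [-0.1, -0.1, 0.7]
width: 0.0159
grip_force: 0.0
red 24 (np.float64(271.25), np.float64(180.0))
time_s: 8.2
position: [0.5829, 0.0485, 0.1325]
tcp_rot: [3.142, -0.0, 1.77]
contact_force: [-0.6, -0.5, -0.4]
width: 0.0158
grip_force: 0.0
red 25 (np.float64(273.2), np.float64(176.6))
8.25 now [0.5829 0.0482 0.1325] target [0.5829 0.0461 0.132 ] tool shift mm [-2.  -0.4  0.5] turn [-0.    0.01 -0.  ] F [-0.2  0.1 -0. ] 0.016163714091625665
```

```bash
for i in 1 ; do python3 -m handwheel '[[[-0.001,0,0,0,0,0],[-0.001,0,0,0,0,0]]]' |sed -n 2p; python3 red.py;python3 -m handwheel '[[[-0.001,0,0,0,0,0],[-0.001,0,0,0,0,0]]]'|sed -n 2p; python3 red.py; python3 -m handwheel '[[[-0.001,0,0,0,0,0],[0,0,0,0,0,0]]]'|sed -n 2p; python3 red.py; done
```

```text
position: [0.5833, 0.0466, 0.1325]
red 26 (np.float64(275.3846153846154), np.float64(174.42307692307693))
position: [0.5836, 0.0446, 0.1325]
red 26 (np.float64(277.3076923076923), np.float64(173.26923076923077))
position: [0.5839, 0.0433, 0.1325]
red 0 None
```

The red cap has gone from view, so the vial has dropped. I'll back off to the left and up, then look.

```bash
python3 -m handwheel '[[[0.01,0,0,0,0,0],[0.01,0,-0.02,0,0,0],[0,0,-0.04,0,0,0],[0,0,-0.04,0,0,0],[0,-0.03,-0.02,0,0,0]]]'; python3 -m handwheel '[[[0,-0.03,0,0,0,0],[0,-0.03,0,0,0,0],[0,-0.03,0,0,0,0],[0,-0.03,0,0,0,0],[0,0,0,0,0,0]]]'; python3 red.py;  python3 - <<'E'
from cell import robot
import cv2,numpy as np
b=robot.grab_frame("scene")["img"][130:240,180:290];a=robot.grab_frame("top")["img"][130:240,200:320]
f=lambda i:cv2.resize(i,(400,400),interpolation=cv2.INTER_CUBIC)
cv2.imwrite("pics/p5.png",np.hstack([f(b),f(a)]))
E
```

```text
time_s: 9.32
position: [0.5564, 0.0606, 0.2568]
tcp_rot: [3.13, -0.002, 1.771]
contact_force: [1.8, -0.0, 0.5]
width: 0.0162
grip_force: 0.0
time_s: 9.73
position: [0.4264, 0.0327, 0.2522]
tcp_rot: [-3.136, 0.002, 1.771]
contact_force: [-0.6, 0.7, -0.8]
width: 0.0162
grip_force: 0.0
red 18 (np.float64(424.72222222222223), np.float64(174.44444444444443))
```

View pics/p5.png

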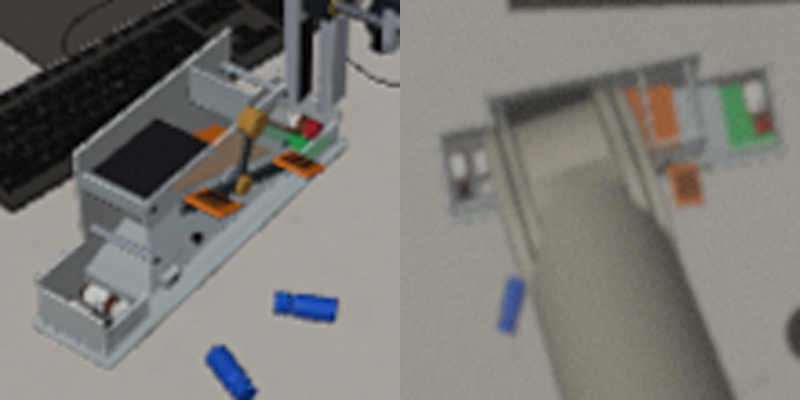

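The red-capped vial lies in the right tray, at (757,105) in the top view and (305,125) in the scene view. The gate is right-low, both vials are still in the left tray, and the arm is clear. After a short settle I'll hand in.

```bash
python3 -m handwheel '[[[0,0,0,0,0,0],[0,0,0,0,0,0],[0,0,0,0,0,0],[0,0,0,0,0,0],[0,0,0,0,0,0]]]'|tail -3; python3 red.py; python3 -c "
from cell import robot
print(robot.hand_in())"
```

```text
contact_force: [0.2, -0.7, -0.9]
width: 0.016
grip_force: 0.0
red 18 (np.float64(424.72222222222223), np.float64(174.44444444444443))
the job is handed in; nothing more can be done
None
```

The job is handed in: the gate is on its right stop, the red-capped vial is at rest in the right-hand tray, and the two left-tray vials look undisturbed in the last pictures; no verdict was returned.

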